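# Index the banding wheel to the blue mark

## Robot

A 7-joint arm with a two-finger parallel gripper is mounted at the origin on the work surface. World frame = base frame: x ahead of the robot, y to its left, z up, the work surface at z = 0. Lengths are in m, angles in rad, forces in N, time in s.
With the tool pointing down it reaches from about 0.4 to 0.85 m from the base axis. Payload 6.9 kg.
Tool frame: the origin (TCP) lies midway between the tips of the shut fingers; the grasp point (between the pads) lies behind it (ctrl.pinch_z is the z of the grasp point in the tool frame, in m); z points along the fingers, y is the direction in which the jaws open and shut (so a half turn about z gives the same grasp; the last joint's range is limited). The gripper opens to 85 mm and grips with 20 to 120 N. Pads are 22 mm wide; open, the fingers measure 114 mm over their backs; the gripper's body (76 mm by 85 mm) begins 54 mm behind the grasp point. The pads swing forward as they close: fully open they stand 13 mm farther back than shut.
Start: joints at [-1.208, 0.507, -0.238, 1.5, 0.126, 1.149, -0.155], TCP at [0.159, 0.604, 0.231] pointing down, gripper open.
Joint ranges: [-3.08, 3.08], [-0.24, 2.05], [-1.43, 1.35], [0, 2.5], [-1.52, 4.66], [0.17, 1.96], [-2.89, 2.89]. Speed limits (rad/s): [2.39, 2.39, 3.14, 3.14, 3.14, 3.14, 3.14].

## Interface

Orientations are given as a unit quaternion [w, x, y, z].
In Python, from station import ctrl, get_state, vision, ticket, models gives the robot as it stands. Calls block until the motion is done:
- ctrl.movep(position, orientation): joint-space move of the TCP to a pose.
- ctrl.movel(position, frame=None, max_speed=0.15): straight line of the TCP; frame=None keeps the orientation; max_speed is the mean speed in m/s.
- ctrl.set_joints(angles): joint-space move.
- ctrl.ungrasp() and ctrl.close_gripper(force=None): open the fingers fully, or close them until they stop; force is the grip in N (None keeps the last).
- ctrl.pause(seconds).
- ctrl.ik(position, orientation): joint angles nearest the present ones, or None.
- get_state(): the state.
- vision.grab_frame(name): name is "side" or "top"; returns (picture, depth): 400x640x3 uint8, blue, green, red; 400x640 float32, m along the optical axis (not along the pixel's ray), 0 where there is no reading.
- vision.camera_info(name): a dict with "mtx" (3x3 intrinsics, pixels), "R" (3x3) and "t" (3): a world point X has camera coordinates R X + t. Camera axes: x right, y down, z forward; pixel columns grow to the right and rows downward; lengths in m; the calibration is good to about 2 mm. A picture is of the moment at which its call begins. camera_info takes no time and is no camera call.
A pose or a line that the arm cannot do raises ctrl.Unreachable and nothing moves.
- ticket.close_job(): hands the job in, once; it reports no verdict.
Trained networks look in the newest picture that a camera, given by its name, has taken for a name from the list of things; names that differ only in an ending like _2 or _b are one class to them, and where a whole thing is asked for, a point or a joint stands for the part that bears it (a point fixed in the world has none). Each returns a list of dicts, best first, with "p" (0 to 1); they miss things now and then, are a little off and sometimes report something else, mostly with a low value. They report only what shows in the picture. A call takes as long as a camera call.
- models.recognise(camera, target): "point" ([column, row] in pixels, amid what is visible of it).
- models.masks_of(camera, target): "mask" (400x640 bool, what is visible of it) and "point" ([column, row] in pixels, amid what is visible of it).
The state is a dict: "time": time; "qpos": joint angles; "qd": joint speeds; "tau": joint torques, N m; "tcp_pos": TCP position; "eef_rot": TCP orientation; "contact_force": force on the tool from outside, world axes, zero at the start; "wrist_torque": the same for the moment, N m; "width": finger opening in m.
Only numpy, scipy, OpenCV 4.12 (cv2) and the standard library are available. Lean on these libraries where they do the work, as an engineer would, in place of code of your own. Each camera call takes 0.05 s, during which the arm holds its last target.

## Task

Gently push the upright brass tab of the banding wheel sideways with a fingertip, either way round, until the wheel has clicked to rest with its brass pointer over the blue mark on the index plate, then move clear. Do not grip or lift anything, do not touch the tea bowl that rides on the wheel (it must stay standing at the centre), and leave the vases, jar and tools around it where they are.

Things in the scene. Friction and masses are not known exactly. Their poses are not given: they have to be found in the camera images.
- plate: the indexing banding wheel's fixed base: a round aluminium index plate 280 mm across and 12 mm thick, screwed to the table; origin at the centre of its underside, on the wheel's upright axis, z up. Above it turns a dark round wheel 150 mm across, its top 48 mm above the table.
- wheel (a joint): turn of the wheel in rad, growing anticlockwise seen from above; 0 where the tab points along the plate's own -x axis; a hidden spring detent holds it at stops at every multiple of 0.785 (eight stops: seven carry a coloured mark; the wheel starts at the blank one, 0); it may go either way round (limits at +/-6.5)
- wheel_center (a point): the centre of the wheel's top face, 48 mm above the table, on the axis. Pushing the tab over the hump half-way to the next stop takes about 1.5 to 3 N, after which the wheel snaps on by itself to that stop; short of the hump it springs back when let go
- tab_mid (a point): the push tab's centre, 83 mm from the wheel's axis and 70 mm above the table: an upright brass blade on the wheel's rim, 34 mm long radially (66 to 100 mm from the axis), 8 mm thick, from 38 to 90 mm above the table; its two flat faces are the ones to push. Its frame turns with the wheel: x points to the axis, y is the line of pushing
- pointer_tip (a point): the outer tip of the thin brass pointer (5 mm wide, 6 mm tall) that runs out from the foot of the tab; 120 mm from the axis, 41 mm above the table. At a stop it lies right above the centre of that stop's mark
- mark_blue: the blue mark: a flat blue disc 30 mm across, 2.5 mm thick, fixed on the index plate 120 mm from the wheel's axis at one of the stops; origin at its centre, 12 mm above the table
- mark_green: the green mark: a flat green disc 30 mm across, 2.5 mm thick, fixed on the index plate 120 mm from the wheel's axis at one of the stops; origin at its centre, 12 mm above the table
- mark_yellow: the yellow mark: a flat yellow disc 30 mm across, 2.5 mm thick, fixed on the index plate 120 mm from the wheel's axis at one of the stops; origin at its centre, 12 mm above the table
- mark_black: the black mark: a flat black disc 30 mm across, 2.5 mm thick, fixed on the index plate 120 mm from the wheel's axis at one of the stops; origin at its centre, 12 mm above the table
- mark_red: the red mark: a flat red disc 30 mm across, 2.5 mm thick, fixed on the index plate 120 mm from the wheel's axis at one of the stops; origin at its centre, 12 mm above the table
- mark_orange: the orange mark: a flat orange disc 30 mm across, 2.5 mm thick, fixed on the index plate 120 mm from the wheel's axis at one of the stops; origin at its centre, 12 mm above the table
- mark_white: the white mark: a flat white disc 30 mm across, 2.5 mm thick, fixed on the index plate 120 mm from the wheel's axis at one of the stops; origin at its centre, 12 mm above the table
- bowl: white open tea bowl, about 68 mm across the rim and 45 mm tall, standing loose near the centre of the wheel and turning with it; origin at the centre of its underside
- bud_vase: small white bud vase with a blue band, 66 mm across, 100 mm tall; a bystander, loose; origin at the centre of its underside
- glaze_jar: closed glaze jar with black cap, 60 mm across, 75 mm tall; a bystander, loose; origin at the centre of its underside
- sanding_block: cork sanding block, 50 x 85 x 26 mm tall; a bystander, loose; origin at the centre of its underside
- kiln_prop: terracotta kiln prop, a cylinder 36 mm across, 50 mm tall; a bystander, loose; origin at the centre of its underside
- gourd_vase: tall white gourd vase with a blue band, 105 mm across, 230 mm tall; a bystander, loose; origin at the centre of its underside
- brush: decorating brush lying on the table; a bystander, loose; origin in its handle region, at table height

How it is judged:
By the outcome, as a careful person would: the job done as asked, in the order asked, and still so for the second after the job is handed in, with the robot touching nothing.
It also fails if it takes over 45 s, if anything falls off the work surface, if the arm or the gripper's body presses on something with over 40 N, if the wrist force passes 120 N, or if a joint passes its speed limit or range.

## Working session

There is one attempt and no reset: what is moved stays moved. The work goes in short steps, each a Python script; the robot and the scene stay as the last script left them, time stands still between calls to the robot, and variables do not carry over. Pictures are saved under pics/ and viewed, and the job is handed in when it is done.

```bash
mkdir -p pics; ls; python3 - <<'E'
from station import ctrl, get_state, vision
import cv2
for n in("side","top"):
    p,d=vision.grab_frame(n); cv2.imwrite(f"pics/{n}0.png",p)
    c=vision.camera_info(n); print(n,c["mtx"],c["R"],c["t"])
s=get_state(); print(s["time"],s["tcp_pos"],s["eef_rot"],ctrl.pinch_z)
E
```

```text
pics
side [[435.69561645   0.         319.09365361]
 [  0.         435.69561645 206.64815934]
 [  0.           0.           1.        ]] [[ 0.67465583 -0.73788513 -0.01910639]
 [-0.47882171 -0.4177986  -0.77212312]
 [ 0.56175554  0.53006592 -0.63518567]] [-0.42495387  0.35425469  0.99166557]
top [[416.81552557   0.         318.97606009]
 [  0.         416.81552557 196.76122501]
 [  0.           0.           1.        ]] [[ 0.00162138 -0.99965851 -0.02608136]
 [-0.98704437  0.00258466 -0.16042673]
 [ 0.16043936  0.02600358 -0.98670311]] [0.01449701 0.61684595 1.11840772]
0.1 [0.15926192 0.60391073 0.23052555] [-8.76184887e-05  1.28484586e-01  9.91711189e-01 -7.87454369e-04] -0.0187
```

View pics/top0.png

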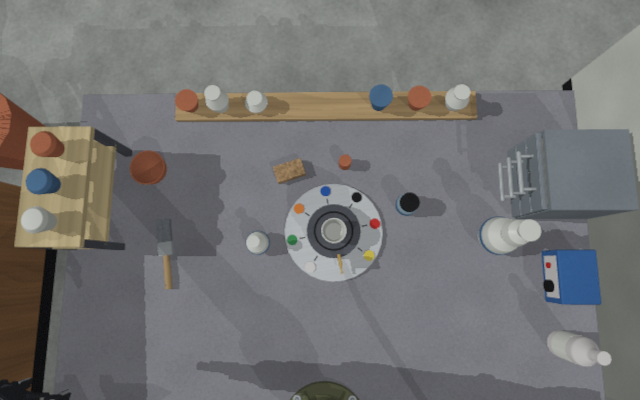

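View pics/side0.png

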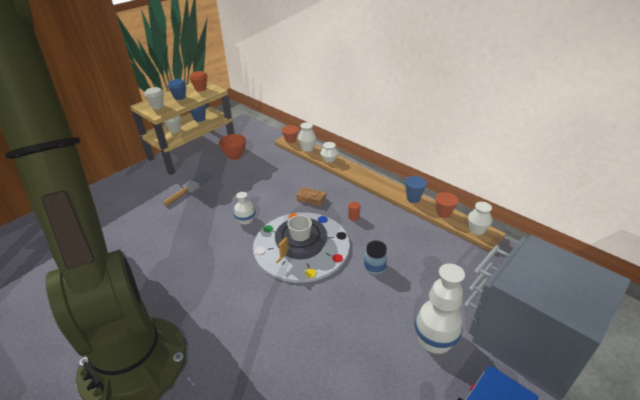

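The top view shows the tab at the blank stop at about (341,264). Blue is diametrically opposite at (326,191), so it is 4 stops away either way. Next I'll localise the plate.

```bash
cat > h.py <<'E'
import numpy as np
from station import ctrl, get_state, vision, models, ticket
def ray(cam,px,z):
    c=vision.camera_info(cam); K,R,t=[np.array(c[k]) for k in("mtx","R","t")]
    d=R.T@np.linalg.inv(K)@np.array([px[0],px[1],1.]); o=-R.T@t
    return o+d*(z-o[2])/d[2]
E
python3 - <<'E'
from h import *
import cv2
P={}
for cam in("top","side"):
    p,d=vision.grab_frame(cam)
    for m in "blue green yellow black red orange white".split():
        r=models.recognise(cam,"mark_"+m)
        if r:
            X=ray(cam,r[0]["point"],.0145); print(cam,m,round(r[0]["p"],2),np.round(r[0]["point"]),X.round(4)); P[cam,m]=X
    for nme,z in(("tab_mid",.07),("bowl",.07),("glaze_jar",.05),("bud_vase",.05),("gourd_vase",.1),("kiln_prop",.04),("sanding_block",.026)):
        r=models.recognise(cam,nme)
        if r: print(cam,nme,round(r[0]["p"],2),np.round(r[0]["point"]),ray(cam,r[0]["point"],z).round(4))
    pts=[(k[1],v) for k,v in P.items() if k[0]==cam]
    order="yellow red black blue orange green white".split()
    # fit circle centre+phase: mark i at c + .12*[cos(a+45i)]
    from scipy.optimize import least_squares
    def f(q): return np.concatenate([[v[0]-q[0]-.12*np.cos(q[2]+np.pi/4*(1+order.index(k))),v[1]-q[1]-.12*np.sin(q[2]+np.pi/4*(1+order.index(k)))] for k,v in pts])
    s=least_squares(f,[.47,0,np.pi],loss="soft_l1",f_scale=.003); print(cam,"fit",s.x.round(4),"res mm",(f(s.x)*1000).round(1))
    x,y=(333,232) if cam=="top" else (300,245)
    cv2.imwrite(f"pics/{cam}z.png",cv2.resize(p[y-65:y+65,x-85:x+85],None,fx=4.5,fy=4.5,interpolation=cv2.INTER_CUBIC))
E
```

```text
top blue 0.52 [323. 189.] [0.6445 0.0023 0.0145]
top black 0.44 [357. 200.] [ 0.6141 -0.0956  0.0145]
top orange 0.55 [406. 206.] [ 0.5952 -0.2333  0.0145]
top white 0.51 [308. 268.] [0.4183 0.0443 0.0145]
top tab_mid 0.73 [328. 243.] [ 0.4871 -0.012   0.07  ]
top bowl 0.84 [330. 233.] [ 0.5147 -0.017   0.07  ]
top glaze_jar 0.6 [405. 202.] [ 0.6026 -0.2256  0.05  ]
top bud_vase 0.77 [256. 244.] [0.4859 0.1875 0.05  ]
top gourd_vase 0.75 [504. 233.] [ 0.511  -0.4708  0.1   ]
top kiln_prop 0.67 [347. 162.] [ 0.7187 -0.0644  0.04  ]
top sanding_block 0.7 [290. 167.] [0.7096 0.1002 0.026 ]
top fit [ 0.5207 -0.0257  3.298 ] res mm [   5.2    9.4   -3.7    0.8    3.8 -304.6   -5.4   -0.6]
side blue 0.45 [328. 220.] [ 0.6482 -0.0198  0.0145]
side green 0.52 [266. 226.] [0.5044 0.102  0.0145]
side yellow 0.54 [311. 272.] [ 0.4583 -0.1281  0.0145]
side black 0.69 [338. 260.] [ 0.542  -0.1506  0.0145]
side red 0.56 [241. 208.] [0.5117 0.2281 0.0145]
side white 0.46 [262. 250.] [0.428  0.0368 0.0145]
side tab_mid 0.94 [302. 239.] [ 0.4945 -0.0603  0.07  ]
side bowl 0.79 [298. 227.] [ 0.5233 -0.0189  0.07  ]
side glaze_jar 0.76 [376. 257.] [ 0.5925 -0.2429  0.05  ]
side bud_vase 0.76 [242. 209.] [0.4843 0.1854 0.05  ]
side kiln_prop 0.69 [358. 209.] [ 0.724  -0.0759  0.04  ]
side sanding_block 0.9 [311. 197.] [0.6884 0.0879 0.026 ]
side fit [ 0.5183 -0.0332  3.2401] res mm [ 10.5   1.7  -2.2  15.8  16.1  -2.1 -69.1 -41.2 -18.4 380.8   2.4  -6.1]
```

View pics/topz.png

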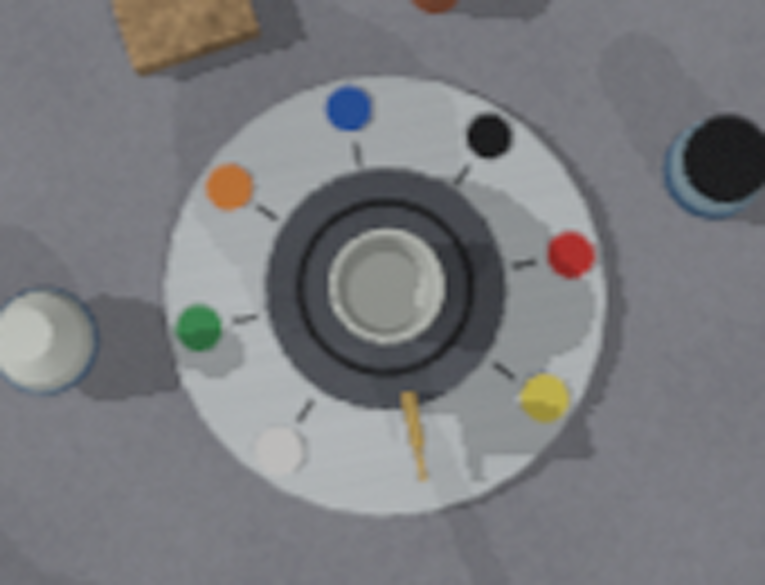

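View pics/sidez.png

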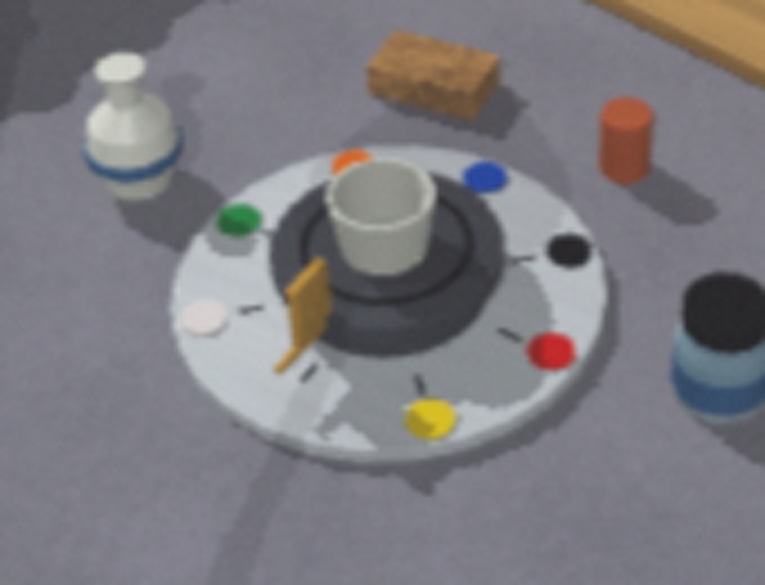

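```bash
cat > loc.py <<'E'
from h import *
import cv2
from scipy.optimize import least_squares
seed={"top":dict(yellow=(369,255),red=(375,224),black=(357,197),blue=(326,191),orange=(299,209),green=(292,240)),
"side":dict(yellow=(311,273),red=(337,258),black=(341,236),blue=(323,220),orange=(292,216),green=(268,230))}
order="yellow red black blue orange green".split()
for cam in("top","side"):
    p=cv2.imread(f"pics/{cam}0.png"); h=cv2.cvtColor(p,cv2.COLOR_BGR2HSV).astype(int)
    A=[]
    for k in order:
        x0,y0=seed[cam][k]; yy,xx=np.mgrid[y0-8:y0+9,x0-9:x0+10]; H=h[yy,xx]
        m=(H[...,1]>110)&(H[...,2]>60) if k!="black" else H[...,2]<60
        A.append(ray(cam,(xx[m].mean(),yy[m].mean()),.0145)); print(cam,k,m.sum(),xx[m].mean().round(1),yy[m].mean().round(1),A[-1][:2].round(4))
    A=np.array(A)
    def f(q):
        a=q[2]+np.pi/4*np.arange(1,7); return (A[:,:2]-q[:2]-.12*np.c_[np.cos(a),np.sin(a)]).ravel()
    s=least_squares(f,[.52,-.03,3.3],loss="soft_l1",f_scale=.003); print("FIT",s.x.round(4),(f(s.x)*1e3).round(1))
E
python3 loc.py
```

```text
top yellow 79 368.5 255.1 [ 0.4557 -0.1247]
top red 77 374.4 223.2 [ 0.5457 -0.1429]
top black 64 356.2 196.8 [ 0.6221 -0.0921]
top blue 72 325.1 190.8 [ 0.64   -0.0026]
top orange 77 298.6 208.0 [0.5899 0.0739]
top green 64 291.9 239.6 [0.4992 0.0921]
FIT [ 0.5226 -0.0254  3.3351] [ 0.1  0.3  0.1  0.3  0.   0.2 -0.3 -0.2  0.4 -0.3 -0.3 -0.3]
side yellow 77 310.1 272.6 [ 0.4561 -0.1264]
side red 67 337.1 257.7 [ 0.5463 -0.1448]
side black 38 340.9 235.4 [ 0.6222 -0.0946]
side blue 50 322.1 219.0 [ 0.6403 -0.0033]
side orange 24 292.1 214.8 [0.5934 0.0802]
side green 42 267.5 228.5 [0.4997 0.091 ]
FIT [ 0.5233 -0.0263  3.3332] [-0.  -0.6  0.1 -0.8 -0.6 -1.1 -0.9  0.1  3.   7.1 -0.8 -0.5]
```

Six mark blobs fit a 120 mm circle to under 0.5 mm: centre (0.523, -0.026), with the blank stop at 3.334 rad. The tab in both pictures agrees with this. Next I'll check reachability for both directions.

```bash
cat >> h.py <<'E'
from scipy.spatial.transform import Rotation as Ro
C=np.array([.523,-.026]); A0=3.334
def quat(psi): # tool down, tool x at yaw psi (y axis at psi-90deg)
    q=(Ro.from_euler("z",psi)*Ro.from_euler("x",np.pi)).as_quat(); return np.array([q[3],q[0],q[1],q[2]])
def tip(phi,s,gap,r=.083,z=.062): # tab turned by phi; push direction s; tip centre behind tab by gap
    a=A0+phi; u=np.array([np.cos(a),np.sin(a)]); t=s*np.array([-u[1],u[0]])
    return np.r_[C+r*u-gap*t,z]
E
python3 - <<'E'
from h import *
print(get_state()["qpos"].round(3) if hasattr(get_state()["qpos"],"round") else get_state()["qpos"])
D=np.deg2rad
for s in(1,-1):
  for k in(0,.5,1):
    for p0 in range(-180,180,30):
      ok="";qs=[]
      for ph in np.arange(-25,171,15):
        q=ctrl.ik(tip(s*D(ph),s,.02),quat(D(p0)+k*s*D(ph))); ok+="." if q is None else "x"; qs.append(q)
      if "." not in ok:
        qs=np.array(qs); print(s,k,p0,"max step",abs(np.diff(qs,axis=0)).max().round(2),"j7",qs[:,6].min().round(2),qs[:,6].max().round(2))
      elif ok.count(".")<3: print(s,k,p0,ok)
E
```

```text
[-1.208  0.507 -0.238  1.5    0.126  1.149 -0.155]
1 0 -180 max step 0.09 j7 1.38 1.74
1 0 -150 max step 0.08 j7 1.8 2.12
1 0 -120 max step 0.06 j7 2.21 2.53
1 0 -90 max step 4.91 j7 -2.03 2.88
1 0 -60 max step 0.06 j7 -1.68 -1.41
1 0 -30 max step 0.2 j7 -1.31 -1.18
1 0 0 max step 0.08 j7 -1.2 -0.93
1 0 30 max step 0.1 j7 -0.76 -0.4
1 0 60 max step 0.1 j7 -0.31 0.1
1 0 90 max step 0.1 j7 0.12 0.54
1 0 120 max step 0.1 j7 0.55 0.97
1 0 150 max step 0.09 j7 0.97 1.38
1 0.5 -180 max step 0.19 j7 1.21 2.7
1 0.5 -150 max step 4.87 j7 -2.03 2.84
1 0.5 -120 max step 4.73 j7 -1.89 2.83
1 0.5 -90 max step 4.55 j7 -1.8 2.75
1 0.5 -60 max step 4.45 j7 -1.63 2.82
1 0.5 -30 max step 0.2 j7 -1.45 -0.25
1 0.5 0 max step 0.19 j7 -1.37 0.18
1 0.5 30 max step 0.21 j7 -0.94 0.6
1 0.5 60 max step 0.21 j7 -0.5 1.02
1 0.5 90 max step 0.2 j7 -0.06 1.45
1 0.5 120 max step 0.21 j7 0.37 1.89
1 0.5 150 max step 0.2 j7 0.79 2.29
1 1 -180 max step 4.71 j7 -1.9 2.81
1 1 -150 max step 4.62 j7 -1.85 2.77
1 1 -120 max step 4.51 j7 -1.86 2.65
1 1 -90 max step 4.41 j7 -1.62 2.79
1 1 -60 max step 4.37 j7 -1.71 2.65
1 1
[... 874 characters left out ...]
1 0.5 -30 max step 4.47 j7 -1.69 2.79
-1 0.5 0 max step 4.65 j7 -1.83 2.82
-1 0.5 30 max step 0.31 j7 -1.69 -0.19
-1 0.5 60 max step 0.27 j7 -1.44 0.28
-1 0.5 90 max step 0.21 j7 -1.08 0.71
-1 0.5 120 max step 0.2 j7 -0.63 1.13
-1 0.5 150 max step 0.2 j7 -0.21 1.51
-1 1 -180 max step 0.3 j7 -1.0 2.03
-1 1 -150 max step 0.3 j7 -0.56 2.43
-1 1 -120 max step 0.29 j7 -0.13 2.84
-1 1 -90 max step 4.5 j7 -1.77 2.73
-1 1 -60 max step 4.39 j7 -1.53 2.86
-1 1 -30 max step 4.35 j7 -1.62 2.73
-1 1 0 max step 4.3 j7 -1.41 2.88
-1 1 30 max step 4.36 j7 -1.52 2.84
-1 1 60 max step 4.45 j7 -1.59 2.86
-1 1 90 max step 4.64 j7 -1.88 2.76
-1 1 120 max step 0.49 j7 -1.6 1.3
-1 1 150 max step 0.44 j7 -1.32 1.66
```

```bash
python3 - <<'E'
from h import *
import cv2
D=np.deg2rad; p0=D(11)
ctrl.close_gripper(20)
p=tip(0,1,.045); p[2]=.22
ctrl.movep(p,quat(p0))
p[2]=.062; ctrl.movel(p,max_speed=.12)
s=get_state(); print(s["time"],s["width"],s["contact_force"],s["tcp_pos"],p)
for n in("side","top"):
    im,d=vision.grab_frame(n); x,y=(333,232) if n=="top" else (300,225)
    cv2.imwrite(f"pics/{n}1.png",cv2.resize(im[y-65:y+65,x-85:x+85],None,fx=4,fy=4))
E
```

```text
6.1917 0.00010673036491148847 [-0.17263891  0.80399637  0.38000138] [0.43327482 0.00227482 0.06243743] [0.43292661 0.00229815 0.062     ]
```

View pics/side1.png

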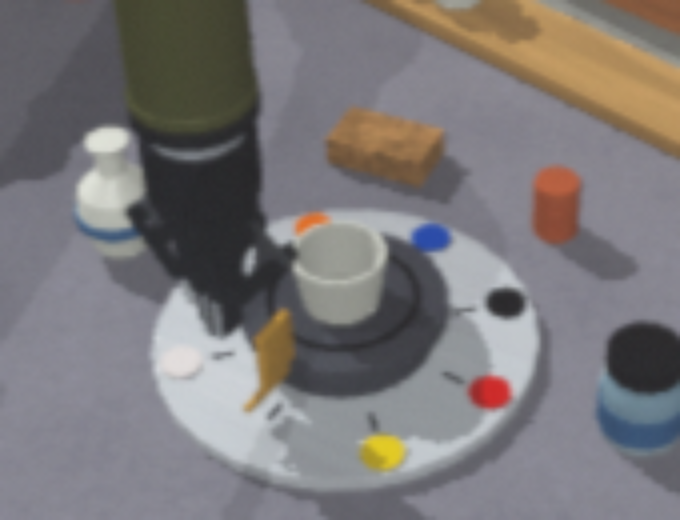

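View pics/top1.png

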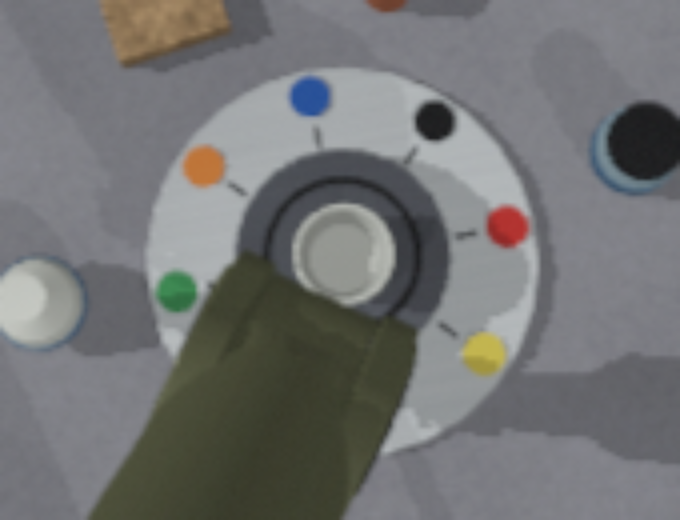

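```bash
python3 - <<'E'
from h import *
im,d=vision.grab_frame("side")
c=vision.camera_info("side");K,R,t=[np.array(c[k]) for k in("mtx","R","t")]
v,u=np.mgrid[150:300,215:385]; z=d[150:300,215:385]
X=np.stack([(u-K[0,2])*z/K[0,0],(v-K[1,2])*z/K[1,1],z],-1)-t; X=(X@R)[z>0]
T=np.array(get_state()["tcp_pos"]); a=A0; e=np.array([-np.sin(a),np.cos(a)]); ur=np.array([np.cos(a),np.sin(a)])
ty=(X[:,:2]-T[:2])@e; rr=(X[:,:2]-T[:2])@ur
for zz in np.arange(.06,.22,.01):
    m=(abs(X[:,2]-zz)<.005)&(abs(ty)<.09)&(abs(rr)<.03)
    if m.sum(): print(zz.round(2),m.sum(),"tang",np.percentile(ty[m],[2,98]).round(3),"rad",np.percentile(rr[m],[2,98]).round(3))
E
```

```text
0.06 25 tang [0.026 0.052] rad [-0.016  0.016]
0.07 45 tang [-0.006  0.052] rad [-0.014  0.017]
0.08 51 tang [-0.009  0.051] rad [-0.013  0.015]
0.09 60 tang [-0.007  0.052] rad [-0.013  0.016]
0.1 22 tang [-0.006  0.016] rad [0.001 0.012]
0.11 42 tang [-0.025  0.032] rad [-0.005  0.014]
0.12 68 tang [-0.035  0.04 ] rad [-0.01   0.013]
0.13 74 tang [-0.043  0.046] rad [-0.013  0.016]
0.14 74 tang [-0.049  0.053] rad [0.    0.017]
0.15 111 tang [-0.054  0.064] rad [-0.01   0.018]
0.16 117 tang [-0.056  0.063] rad [-0.011  0.019]
0.17 86 tang [-0.013  0.046] rad [-0.007  0.021]
0.18 35 tang [0.021 0.043] rad [-0.008  0.011]
0.19 26 tang [-0.001  0.041] rad [-0.015  0.03 ]
0.2 47 tang [0.016 0.04 ] rad [-0.014  0.029]
0.21 57 tang [0.021 0.04 ] rad [-0.019  0.029]
```

Near the tips the fingers are slim, about ±8 mm tangentially. They widen only above z = 0.105, clear of both the tab top and the bowl. I'll start by pushing the tab over the first hump.

```bash
cat >> h.py <<'E'
P0=np.deg2rad(11); GAP=.0125
def go(deg,speed=.06):
    f=np.deg2rad(deg); ctrl.movel(tip(f,1,GAP),quat(P0+f),max_speed=speed)
    s=get_state(); a=A0+f; F=np.array(s["contact_force"]); Ft=F[:2]@np.array([-np.sin(a),np.cos(a)])
    print(deg,"t",round(s["time"],2),"Ft %.2f Fz %.2f Fr %.2f"%(Ft,F[2],F[:2]@np.array([np.cos(a),np.sin(a)])))
    return Ft
E
python3 - <<'E'
from h import *
import cv2
for a in (-8,-3,2,7,12,16,20,23,26,29): go(a)
im,d=vision.grab_frame("side"); x,y=300,225
cv2.imwrite("pics/side2.png",cv2.resize(im[y-65:y+65,x-85:x+85],None,fx=4,fy=4))
E
```

```text
-8 t 6.84 Ft -0.24 Fz -0.09 Fr -0.33
-3 t 7.12 Ft 0.58 Fz -0.17 Fr 0.07
2 t 7.39 Ft -1.72 Fz 1.56 Fr 0.70
7 t 7.67 Ft -2.29 Fz 1.00 Fr -0.82
12 t 7.94 Ft -1.59 Fz 0.31 Fr -0.33
16 t 8.19 Ft 0.57 Fz -0.07 Fr -0.44
20 t 8.44 Ft 0.13 Fz 0.73 Fr 0.01
23 t 8.69 Ft 0.47 Fz 0.00 Fr -0.17
26 t 8.94 Ft -1.03 Fz -0.93 Fr -0.08
29 t 9.19 Ft 0.30 Fz -0.26 Fr -0.23
```

View pics/side2.png

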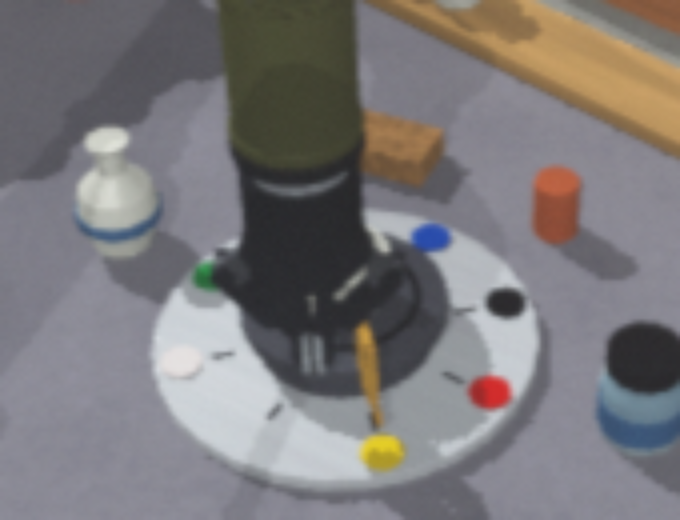

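The wheel snapped to yellow at a nominal 12–16°, and the pushing force was about 2 N. Two more humps follow.

```bash
python3 - <<'E'
from h import *
import cv2
for a in (35,41,47,52,57,61,65): go(a)
ctrl.pause(.3)
for n in("side","top"):
    im,d=vision.grab_frame(n); x,y=(333,232) if n=="top" else (300,225)
    cv2.imwrite(f"pics/{n}3.png",cv2.resize(im[y-65:y+65,x-85:x+85],None,fx=4,fy=4))
E
```

```text
35 t 9.54 Ft 0.43 Fz -0.59 Fr -0.52
41 t 9.84 Ft -1.02 Fz 0.09 Fr -0.60
47 t 10.14 Ft -1.80 Fz 2.05 Fr -0.18
52 t 10.42 Ft -2.90 Fz 0.40 Fr 0.22
57 t 10.69 Ft -1.55 Fz 0.60 Fr 0.81
61 t 10.94 Ft -0.59 Fz -0.08 Fr 0.69
65 t 11.19 Ft -1.65 Fz -0.83 Fr 0.28
```

View pics/side3.png

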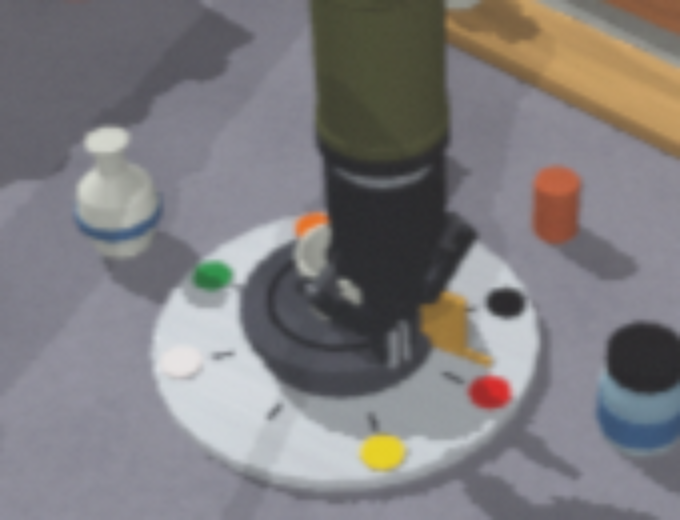

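View pics/top3.png

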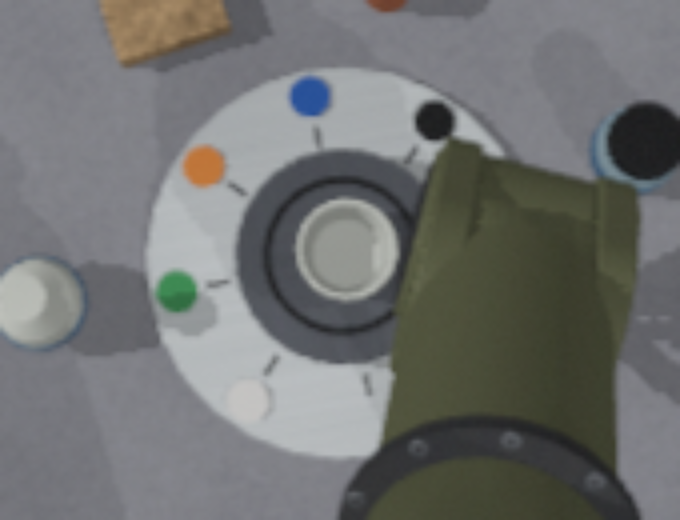

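The pointer is now over red and the bowl is centred at about (345,249) in the crop. On to the third hump.

```bash
python3 - <<'E'
from h import *
import cv2
for a in (72,79,86,92,98,102,106,110): go(a)
ctrl.pause(.3)
for n in("side","top"):
    im,d=vision.grab_frame(n); x,y=(333,232) if n=="top" else (300,225)
    cv2.imwrite(f"pics/{n}4.png",cv2.resize(im[y-65:y+65,x-85:x+85],None,fx=4,fy=4))
E
```

```text
72 t 11.91 Ft -1.26 Fz -0.12 Fr 0.48
79 t 12.22 Ft -1.07 Fz -1.02 Fr 0.30
86 t 12.54 Ft -0.84 Fz 0.86 Fr -0.13
92 t 12.84 Ft -2.30 Fz 0.90 Fr 0.23
98 t 13.14 Ft -1.42 Fz 0.86 Fr 0.23
102 t 13.39 Ft -1.35 Fz -0.79 Fr 1.42
106 t 13.64 Ft -1.27 Fz 0.44 Fr 0.17
110 t 13.89 Ft 0.32 Fz -0.39 Fr -0.24
```

View pics/side4.png

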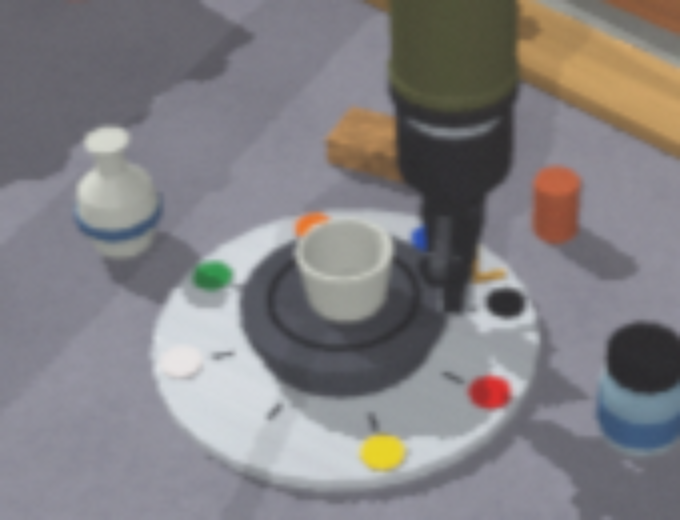

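View pics/top4.png

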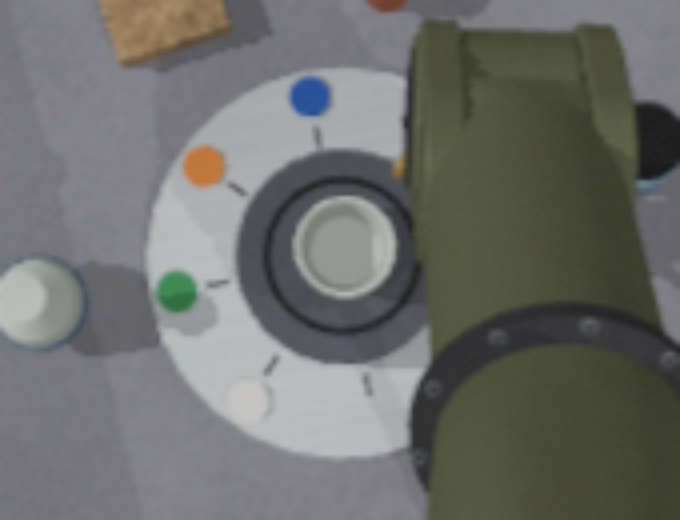

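The wheel is at black. Now the last hump, followed by backing off.

```bash
python3 - <<'E'
from h import *
import cv2
for a in (117,124,131,137,143,147,151,154): go(a)
ctrl.pause(.3)
for n in("side","top"):
    im,d=vision.grab_frame(n); x,y=(333,232) if n=="top" else (300,225)
    cv2.imwrite(f"pics/{n}5.png",cv2.resize(im[y-65:y+65,x-85:x+85],None,fx=4,fy=4))
E
```

```text
117 t 14.61 Ft -0.25 Fz -0.64 Fr 0.31
124 t 14.93 Ft 1.26 Fz -0.67 Fr -0.38
131 t 15.24 Ft -0.50 Fz 0.02 Fr 0.32
137 t 15.54 Ft -1.41 Fz 0.32 Fr -0.45
143 t 15.84 Ft -2.32 Fz 0.84 Fr -0.04
147 t 16.09 Ft -1.24 Fz 1.44 Fr -0.40
151 t 16.34 Ft 0.49 Fz -0.33 Fr 1.59
154 t 16.59 Ft -0.01 Fz -0.12 Fr -0.55
```

View pics/side5.png

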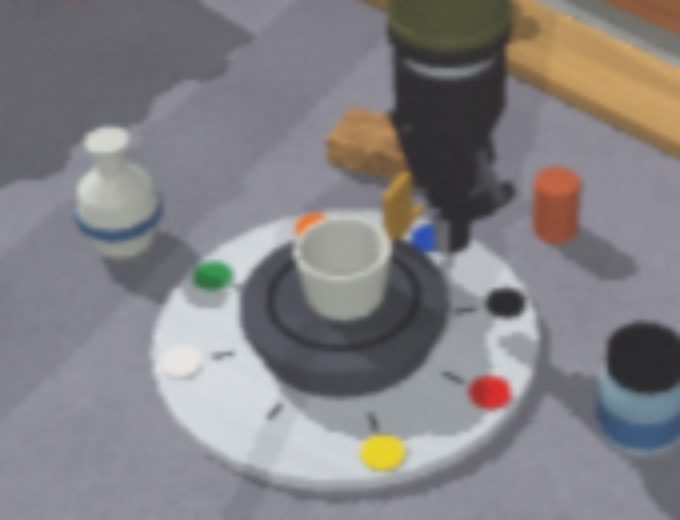

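View pics/top5.png

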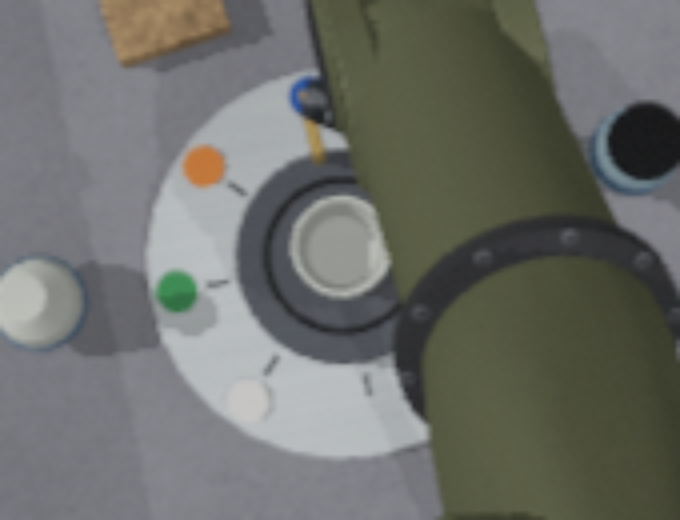

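The pointer is at blue and the contact force is back to about 0. I'll back off along the arc, lift and go clear to the left.

```bash
python3 - <<'E'
from h import *
import cv2
go(145)
p=np.array(get_state()["tcp_pos"]); p[2]=.28; ctrl.movel(p,max_speed=.15)
ctrl.movep([.3,.42,.3],quat(np.deg2rad(60)))
ctrl.pause(.3); s=get_state(); print(s["time"],s["contact_force"],s["tcp_pos"])
for n in("side","top"):
    im,d=vision.grab_frame(n); cv2.imwrite(f"pics/{n}6.png",im); x,y=(333,222) if n=="top" else (300,225)
    cv2.imwrite(f"pics/{n}6z.png",cv2.resize(im[y-65:y+65,x-100:x+85],None,fx=4,fy=4))
E
```

```text
145 t 17.36 Ft 0.16 Fz -1.00 Fr 0.51
21.575 [0.17237631 0.1266607  0.09041203] [0.30024762 0.41986487 0.29997169]
```

View pics/top6z.png

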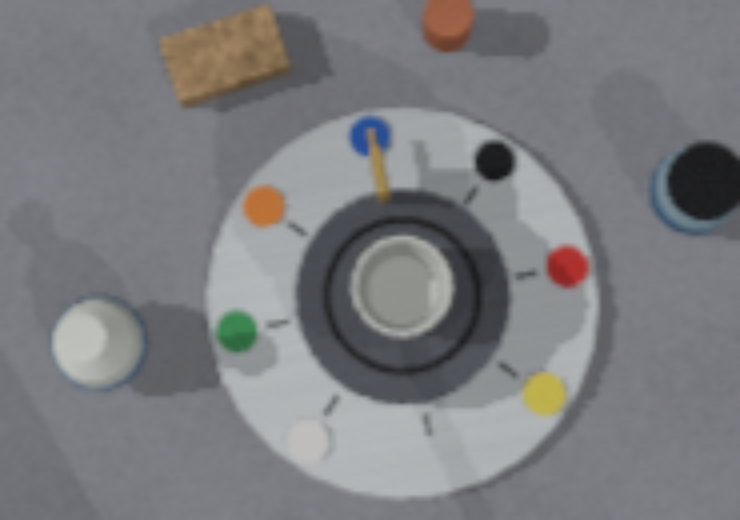

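View pics/side6.png

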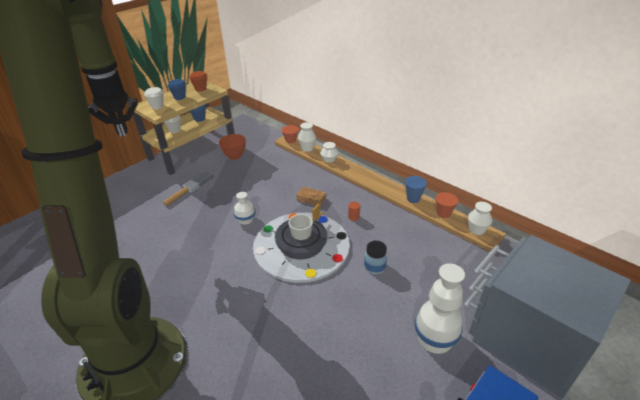

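The pointer tip lies on the blue disc, and the bowl is standing and central. Its ~2 mm offset simply turned with the wheel. The bystanders look unmoved and the arm is clear, so I'm handing in.

```bash
python3 -c "
from station import ticket; ticket.close_job()"; python3 - <<'E'
import cv2,numpy as np
for n in("side",): 
    a,b=[cv2.imread(f"pics/{n}{k}.png").astype(int) for k in(0,6)]
    for nm,(x,y,w,h) in dict(bud=(228,190,30,34),jar=(362,238,28,36),gourd=(412,262,56,94),kiln=(346,200,18,22),block=(296,186,32,18),brush=(160,175,50,32)).items():
        print(nm,abs(a-b)[y:y+h,x:x+w].mean().round(2))
E
```

```text
the job is handed in; nothing more can be done
bud 3.5
jar 1.96
gourd 2.77
kiln 2.09
block 2.06
brush 6.43
```

The wheel is at rest with its brass pointer over the blue mark, and the job is handed in at about 21.6 s of the 45 s allowed.

I pushed the tab anticlockwise with the closed fingertips over four detent humps: yellow, red, black, then blue. The pushing force peaked at about 2.9 N. I then backed off, lifted and parked the arm to the left.

**Last checks:**
- **Pointer:** the final top picture shows its tip on the blue disc. The contact force was about 0.2 N (sensor noise).
- **Bowl:** it is standing near the centre and was not touched. It appears about 2 px (roughly 5 mm) off the ring centre in the top picture. I put this down to its small starting offset turning with the wheel plus camera parallax. I did not measure it more finely.
- **Bystanders:** comparing the side pictures before and after, the regions around the five solid bystanders differ little (2–3.5 grey levels). The brush region differs more (6.4), probably from the arm's shadow, since the arm never went near it.

**Disagreement:** the trained networks misplaced several marks, for example orange and red. I located the wheel from colour blobs of the marks instead. In the top view these fit the 120 mm circle to within 0.5 mm. The side view agreed to about 1 mm, except for the orange mark, which is partly hidden there and came out about 7 mm off.

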